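# Slide the top end plate off the pile into the holding fixture

## Task

Pull the red-knobbed gate of the fixture fully open, then slide the top metal plate sideways off its pile, without lifting it, onto the blue deck until it sits fully home against the end stop. Leave the two plates below where they are, then slide the gate fully shut behind the plate. Do not disturb the spray bottle, the push-in fitting or the yellow tape roll.

Things in the scene. Friction and masses are not known exactly. Their poses are not given: they have to be found in the camera images.
- fixture: Fixed aluminium base, 12 mm high, with a blue deck. Origin: centre of its underside, on the table; z up. The pile of plates stands on the +y half; the blue deck is the -y half, x -62 to 62, y -106 to -12 mm, top 28 mm high. The plate is slid along local -y from pile to deck, over a gap at y -12 to 12 mm. -x is the robot's side, where the gate slides
- deck_mouth (a point): point at fixture local (0, -12, 28) mm, middle of the deck's edge towards the pile. Steel side guides along the deck have faces at local x = -51 and 51 mm, flared to 116 mm apart at this mouth; guides and end stop reach 36 mm above the table (8 above the deck), their screw heads 38 mm
- deck_home (a point): point on the deck top at fixture local (0, -51.5, 28) mm, axes as the fixture's: the plate's underside centre lies here when it is fully home against the steel end stop (face at local y = -89 mm) and central between the guides (3 mm play either side)
- gate (a joint): sliding gate, m: 0 = shut (bar tip at fixture x = -8 mm, in the plate's way), 0.050 = fully open (tip at x = -58 mm, clear). Opens along fixture -x, takes about 2 N, stays where left, starts at 0 to 0.012. Steel bar 8 mm wide, fixture y -9 to -1 mm, 18 to 35 mm above the table; when shut it keeps a plate on the deck from sliding back
- gate_knob (a point): on the axis of the gate's upright red knob, 65 mm above the table: a 14 mm diameter post, foot collar (18 mm wide) up to 39 mm, top at 78 mm above the table. Moves with the gate: fixture x = -88 mm shut, -138 mm open, y = -5 mm. A strap, 42 mm high with its screws, crosses the bar at x -80 to -68; rails beside the bar are 30 mm high
- plate_top: the top one of three equal flat aluminium end plates lying on each other, 96 (local x) x 75 (local y) x 9 mm, 0.12 to 0.24 kg. Origin: centre of its underside, z up, axes roughly along the fixture's. Underside 30 mm above the table on the pile, so that its edge spans 30 to 39 mm; once on the deck, which is 2 mm lower, 28 to 37 mm
- plate_middle: the plate under it, same size, its edge spans 21 to 30 mm above the table; loose, not fastened. Origin: centre of its underside
- plate_bottom: the lowest plate, same size, lying loose on the base, 12 to 21 mm above the table. Origin: centre of its underside
- spray_bottle: bystander: upright cream spray bottle with a red cap, 53 mm diameter, 160 mm tall, loose, stands just beyond the end of the deck (fixture -y). Origin: centre of its underside
- push_fitting: bystander: small push-in tube fitting standing upright, blue ring on top, 14 x 16 x 29 mm, loose, beside the pile on the fixture's -x side. Origin: centre of its underside
- tape_roll: bystander: yellow tape roll lying flat, 56 mm diameter, 17 mm high, loose, beside the deck on the fixture's +x side. Origin: centre of its underside
- cell_stack: obstacle, fixed: upright fuel cell (88 x 77 x 181 mm) left of the work, always near world (0.53, 0.06). A thick fixed red lead arches from it towards the robot, over world x 0.27 to 0.50, y -0.04 to 0.07, up to 255 mm high: carry the gripper above this (TCP at 0.38 m clears it) or go round. Origin: its underside
Things that resemble listed ones, but are neither listed nor needed, are in the scene too. Leave any pink or purple look-alike of the plate_top alone.

How it is judged:
On the way, in this order (a step that is already met when the one before it is completed fails the run):
1. the gate is open (within 8 mm of its full travel) while the plate is still on the pile (value of joint gate above 0.042 m and y of plate_top in the frame of fixture above 0.03 m), for 0.2 s.
2. the top plate lies flat on the deck, within 4 mm of the end stop (y of plate_top in the frame of deck_home below 0.004 m and z of plate_top in the frame of deck_home below 0.0015 m and angle between plate_top's own z axis and vertical below 0.03 rad), for 0.2 s.
At the end, for the whole second after the job is handed in: The top plate lies flat and at rest on the deck between the guides, within 4 mm of the end stop and square to it within 0.06 rad; the gate is shut behind it to within 6 mm; the middle and bottom plates are within 8 mm of where they started (all of step 2 and value of joint gate below 0.006 m and y of plate_top in the frame of deck_home above -0.003 m and x of plate_top in the frame of deck_home between -0.005 and 0.005 m and angle between the y axis of plate_top and the y axis of fixture, either way round below 0.06 rad and distance of each of plate_middle, plate_bottom from where it was at the start of the episode below 0.008 m and linear speed of plate_top below 0.01 m/s); the robot touches nothing.
It fails at once if the top plate is lifted (underside more than 15 mm above its place on the pile) instead of slid (height (world z) of plate_top above 0.045 m).
It fails at once if the top plate tips by more than 0.3 rad (angle between plate_top's own z axis and vertical above 0.3 rad).
It fails at once if one of the lower plates is shifted by more than 12 mm (distance of any of plate_middle, plate_bottom from where it was at the start of the episode above 0.012 m).
It fails at once if a bystander is moved by more than 20 mm or knocked over (distance of any of spray_bottle, push_fitting, tape_roll from where it was at the start of the episode above 0.02 m or angle between any of spray_bottle, push_fitting's own z axis and vertical above 0.5 rad).
It also fails if it takes over 61 s, if anything falls off the work surface, if the arm or the gripper's body presses on something with over 40 N, if the wrist force passes 120 N, or if a joint passes its speed limit or range.

## Robot

A 6-joint arm with a two-finger parallel gripper is mounted at the origin on a cart in front of the work surface, level with it; the furniture and walls round the work are solid. World frame = base frame: x ahead of the robot, y to its left, z up, the work surface at z = 0. Lengths are in m, angles in rad, forces in N, time in s.
With the tool pointing down it reaches from about 0.3 to 0.825 m from the base axis. Payload 5.4 kg.
Tool frame: the origin (TCP) lies between the finger pads, 19 mm behind the fingertips; this is the grasp point; z points along the fingers, y is the line along which they close (so a half turn about z gives the same grasp; the last joint's range is limited). The gripper opens to 92 mm and grips with 3 to 60 N. Pads are 20 mm wide; open, the fingers measure 128 mm over their backs; the gripper's body (75 mm by 189 mm) begins 69 mm behind the grasp point.
Start: joints at [0.968, 0.158, 1.597, -0, 1.386, -0.21], TCP at [0.22, 0.531, 0.233] pointing down, gripper open.
Joint ranges: [-2.91, 2.91], [-0.94, 2.29], [0.18, 2.7], [-1.29, 4.43], [0.17, 2.64], [-3, 3]. Speed limits (rad/s): [2.57, 2.57, 3.14, 3.14, 3.14, 3.14].

## Interface

Orientations are given as a rotation vector (axis times angle).
In Python, from cell import sensors, snapshot, arm, recognise gives the robot as it stands.
- The arm moves only by the tool move_arm, never from a script. Its argument "rows" is one flat list of numbers, 7 for each row, row after row: the opening, from 0 (shut) to 1 (fully open), then the shift along the tool's x, y, z in mm, then the turn, a rotation vector about the tool's x, y, z in rad. A call has 1 to 8 rows; each row is the pose to reach, as a shift and turn from the pose commanded when the call began, along the tool's axes at that moment; what a row does not reach only later rows make up. A row lasts 1/10 s, in which the tool goes at most 50 mm and 8.59 degrees, less where a joint would pass 70% of its speed; a pose out of reach is approached as far as the arm can. A call with a gripper value outside its range is refused whole. The fingers move at their own pace and stop on an object; "newtons" is the grip in N (left out, the last holds). Time passes only in rows, so rows that repeat a pose let the fingers close. It gives the time, the measured TCP pose, the force, the opening and the grip force at its end, in the units of the state.
- sensors.get_state(): the state, without advancing time (a new reading comes with each control period).
- snapshot(name): name is "scene" or "top" or "wrist"; returns a dict with "frame" (384x512x3 uint8, blue, green, red), "fx", "fy", "cx", "cy" (pixels), "dist_coeffs" ([k1, k2, p1, p2, k3] as OpenCV has them; the pictures are not rectified), "world_to_cam" (4x4, takes a point from world to camera coordinates); the wrist camera has in their place "T_tool_cam" (4x4, takes a point from camera to tool coordinates, whose origin is the TCP and whose axes are the flange's). Camera axes: x right, y down, z forward; pixel columns grow to the right and rows downward; lengths in m; the calibration is good to about 2 mm. A picture is of the moment at which its call begins: read the wrist's pose just before it. There is no depth.
- arm.close_job(): hands the job in; it is judged then, once.
Trained networks look in the newest picture that a camera, given by its name, has taken for a name from the list of things; names that differ only in an ending like _2 or _b are one class to them, and where a whole thing is asked for, a point or a joint stands for the part that bears it (a point fixed in the world has none). Each returns a list of dicts, best first, with "conf" (0 to 1); they miss things now and then, are a little off and sometimes report something else, mostly with a low value. They report only what shows in the picture. A call takes as long as a camera call. They do not tell look-alikes from the thing itself.
- recognise(camera, thing): "point" ([x, y, z] in m, in the coordinates of the camera as it stood for that picture, good to about 4 mm: the middle of the surface that is visible of it).
The state is a dict: "time": time; "qpos": joint angles; "dq": joint speeds; "joint_efforts": joint torques, N m; "tool_pos": TCP position; "tcp_rot": TCP orientation; "contact_force": force on the tool from outside, world axes, zero at the start; "ft_torque": the same for the moment, N m; "width": opening from 0.0 (shut) to 1.0 (fully open); "grip_force": force on a finger pad.
Only numpy, scipy, OpenCV 4.12 (cv2) and the standard library are available. Lean on these libraries where they do the work, as an engineer would, in place of code of your own. Each camera call takes 0.05 s, during which the arm holds its last target. There are 200 camera calls.

## Working session

There is one attempt and no reset: what is moved stays moved. The work goes in short steps, Python scripts to look and compute and a tool call to move; the robot and the scene stay as the last step left them, time stands still between calls to the robot, and variables do not carry over. Pictures are saved under pics/ and viewed, at most 11 in all, crops included, and the job is handed in when it is done.

Besides the shell and the picture viewer there is one more tool, called after ">>>" as a command line: name --argument value ..., lists and objects as JSON in quotes. move_arm: Moves the arm, as the interface text tells. Its arguments: {"type":"object","properties":{"rows":{"type":"array","items":{"type":"number"}},"newtons":{"type":"number"}},"required":["rows"]}

```bash
ls; mkdir -p pics; cat > h.py <<'E'
import numpy as np, cv2
from cell import sensors, snapshot, arm, recognise
def K(s): return np.array([[s["fx"],0,s["cx"]],[0,s["fy"],s["cy"]],[0,0,1.]])
def w2c(s,st=None):
    if "world_to_cam" in s: return np.array(s["world_to_cam"])
    T=np.eye(4); T[:3,:3]=cv2.Rodrigues(np.array(st["tcp_rot"],float))[0]; T[:3,3]=st["tool_pos"]
    return np.linalg.inv(T@np.array(s["T_tool_cam"]))
def pix2plane(s,M,uv,z):
    p=cv2.undistortPoints(np.array(uv,float).reshape(-1,1,2),K(s),np.array(s["dist_coeffs"])).reshape(-1,2)
    C=np.linalg.inv(M); d=np.c_[p,np.ones(len(p))]@C[:3,:3].T; o=C[:3,3]
    return o+d*((z-o[2])/d[:,2])[:,None]
def proj(s,M,P):
    return cv2.projectPoints(np.array(P,float).reshape(-1,1,3),cv2.Rodrigues(M[:3,:3])[0],M[:3,3],K(s),np.array(s["dist_coeffs"]))[0].reshape(-1,2)
E
python3 - <<'E'
from h import *
st=sensors.get_state(); print(st)
for c in("top","scene"):
    s=snapshot(c); M=w2c(s); cv2.imwrite(f"pics/{c}0.png",s["frame"]); C=np.linalg.inv(M); print(c,C[:3,3].round(3),s["fx"])
    for t in("fixture","gate_knob","plate_top","spray_bottle","push_fitting","tape_roll","cell_stack"):
        for r in recognise(c,t)[:4]:
            p=C[:3,:3]@r["point"]+C[:3,3]; print(t,round(r["conf"],2),p.round(4),proj(s,M,p).round(0))
E
```

```text
pics
{'time': 0.0, 'qpos': array([ 9.67902411e-01,  1.59014298e-01,  1.59823481e+00,  9.65170796e-06,
        1.38622131e+00, -2.10078168e-01]), 'dq': array([ 0.00022381, -0.00039268, -0.00078972,  0.000205  , -0.0015941 ,
        0.00124791]), 'joint_efforts': array([-1.28804477e-03, -3.85555637e+01, -3.22112632e+01,  7.00888527e-02,
        3.75318818e-02, -2.03646891e-04]), 'tool_pos': array([0.21976226, 0.5306975 , 0.23233714]), 'tcp_rot': array([-6.12929988e-01, -3.08045368e+00,  2.70270119e-03]), 'contact_force': array([-0.78434082, -0.2568075 , -0.07742123]), 'ft_torque': array([ 0.02076768, -0.04478158, -0.00156818]), 'grip_force': 0.0, 'width': 0.9975026644349875}
top [ 0.463 -0.176  0.987] 349.9812538367727
fixture 0.63 [ 0.5604 -0.2526  0.0287] [[283. 183.]]
gate_knob 0.43 [ 0.5177 -0.2334  0.0351] [[276. 199.]]
plate_top 0.87 [ 0.5686 -0.173   0.0353] [[254. 180.]]
plate_top 0.71 [ 0.5702 -0.5216  0.007 ] [[377. 181.]]
plate_top 0.68 [ 0.3734 -0.3623  0.0135] [[322. 251.]]
plate_top 0.64 [0.37   0.156  0.0094] [[136. 252.]]
spray_bottle 0.61 [ 0.5757 -0.3804  0.1039] [[336. 175.]]
tape_roll 0.56 [ 0.6955 -0.3149  0.0183] [[305. 136.]]
cell_stack 0.74 [0.528  0.0575 0.1078] [[163. 193.]]
scene [ 0.062 -0.959  0.844] 387.5708985107566
fixture 0.88 [ 0.5346 -0.2647  0.0302] [[264. 218.]]
gate_knob 0.72 [ 0.4888 -0.2462  0.0374] [[248. 218.]]
plate_top 0.72 [ 0.3696 -0.3637  0.0114] [[234. 267.]]
plate_top 0.69 [ 0.5678 -0.182   0.0424] [[258. 195.]]
plate_top 0.57 [0.3776 0.1383 0.0085] [[164. 173.]]
spray_bottle 0.83 [ 0.5721 -0.4003  0.0849] [[303. 226.]]
cell_stack 0.85 [0.5272 0.0459 0.0847] [[211. 155.]]
```

```bash
python3 - <<'E'
import cv2
a=cv2.imread("pics/top0.png")[90:280,200:400]; b=cv2.imread("pics/scene0.png")[140:320,170:370]
cv2.imwrite("pics/tc.png",cv2.resize(a,None,fx=4,fy=4*0.78,interpolation=3) if 0 else cv2.resize(a,(630,600),interpolation=3))
cv2.imwrite("pics/sc.png",cv2.resize(b,(660,594),interpolation=3))
E
```

```text
(no output)
```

View pics/tc.png

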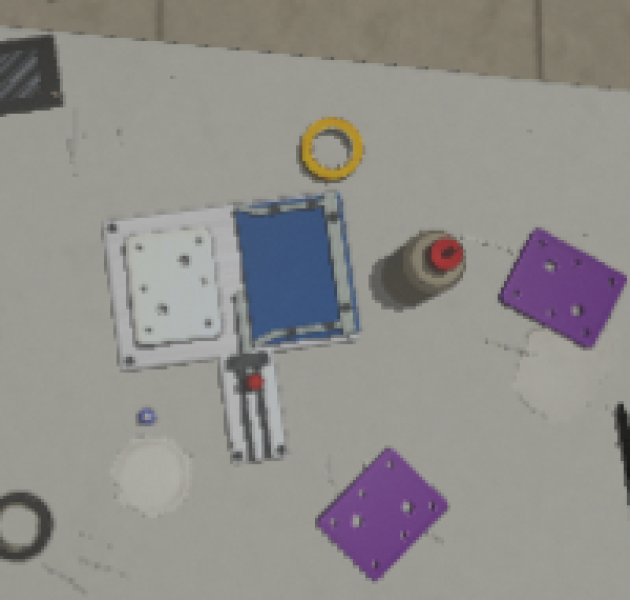

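View pics/sc.png

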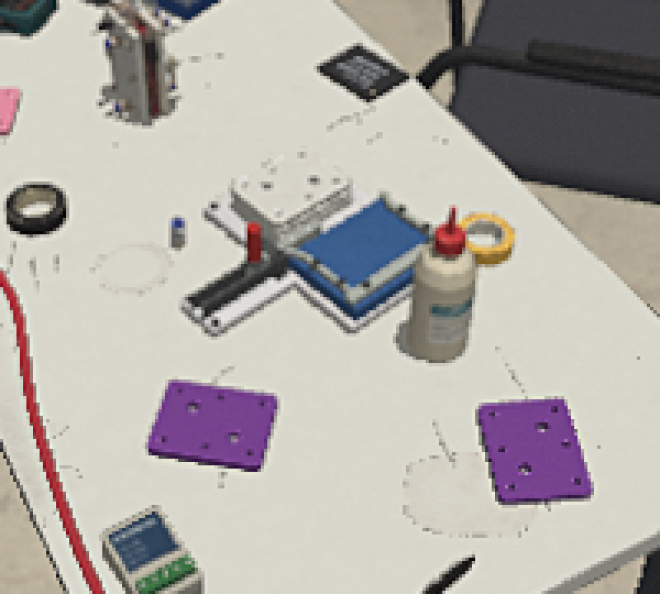

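```bash
cat > fit.py <<'E'
from h import *
from scipy.optimize import least_squares
def fit(s,M,L,uv,x0=(.56,-.23,0)):
    L=np.array(L,float)/1000; uv=np.array(uv,float)
    def W(p):
        c,n=np.cos(p[2]),np.sin(p[2]); return np.c_[p[0]+c*L[:,0]-n*L[:,1],p[1]+n*L[:,0]+c*L[:,1],L[:,2]]
    r=least_squares(lambda p:(proj(s,M,W(p))-uv).ravel(),x0); return r.x,r.fun.reshape(-1,2)
E
python3 - <<'E'
from fit import *
s=snapshot("top");M=w2c(s)
c=lambda l:np.array(l)*np.array([200/630,190/600])+[200,90]
L=[(62,-106,28),(-62,-106,28),(62,-12,28),(-62,-12,28)]
x,r=fit(s,M,L,c([(341,192),(358,337),(233,207),(250,347)])); print("fix",x,r.round(1).tolist())
L=[(48,37.5,39),(48,-37.5,39),(-48,37.5,39),(-48,-37.5,39)]
x2,r=fit(s,M,L,c([(123,233),(213,227),(133,347),(219,340)])); print("plate",x2,r.round(1).tolist())
k=pix2plane(s,M,c([(255,381)]),.078)[0];R=np.array([[np.cos(x[2]),-np.sin(x[2])],[np.sin(x[2]),np.cos(x[2])]])
print("knob",k,"local",(k[:2]-x[:2])@R,"plate local",(x2[:2]-x[:2])@R)
f=pix2plane(s,M,c([(147,415)]),.029)[0];print("fitting",f,(f[:2]-x[:2])@R)
s=snapshot("wrist");cv2.imwrite("pics/w0.png",s["frame"]);print(s["T_tool_cam"],s["fx"])
E
```

```text
fix [ 0.57554852 -0.22344339  0.11698437] [[-0.4, 1.0], [-0.2, -0.7], [0.4, -0.1], [0.2, -0.1]]
plate [ 0.56646997 -0.17378996  0.07654673] [[0.6, 0.5], [-0.6, 0.5], [-0.1, -0.6], [0.1, -0.4]]
knob [ 0.48444955 -0.2426737   0.078     ] local [-0.09272084 -0.00846601] plate local [-0.00322106  0.05037368]
fitting [ 0.45585162 -0.15264755  0.029     ] [-0.11061566  0.08428271]
[[-5.06765272e-04 -9.56990244e-01 -2.90119657e-01  8.22038341e-02]
 [ 9.99999863e-01 -4.47337589e-04 -2.71155338e-04 -7.58783955e-04]
 [ 1.29711585e-04 -2.90119755e-01  9.56990340e-01 -1.51072114e-01]
 [ 0.00000000e+00  0.00000000e+00  0.00000000e+00  1.00000000e+00]] 317.7238151957125
```

>>> move_arm --rows '[0.5,-230,-275,-170,0,0,1.19,0.5,-230,-275,-170,0,0,1.19,0.5,-230,-275,-170,0,0,1.19,0.5,-230,-275,-170,0,0,1.19,0.5,-230,-275,-170,0,0,1.19,0.5,-230,-275,-170,0,0,1.19,0.5,-230,-275,-170,0,0,1.19,0.5,-230,-275,-170,0,0,1.19]'

```text
time: 1.7
tool_pos: [0.3274, 0.1874, 0.4046]
tcp_rot: [2.24, 2.201, 0.002]
contact_force: [0.9, -0.3, -0.6]
width: 0.497
grip_force: 0.0
```

```bash
cat > go.py <<'E'
from h import *
import sys
def go(x,y,z,yaw):
    "tool-frame shift mm and remaining turn about tool z from present pose to world target, tool x at world yaw (deg)"
    st=sensors.get_state(); R=cv2.Rodrigues(np.array(st["tcp_rot"],float))[0]
    d=R.T@(np.array([x,y,z])-st["tool_pos"])*1000
    cy=np.degrees(np.arctan2(R[1,0],R[0,0])); a=np.radians(yaw); 
    T=np.array([[np.cos(a),np.sin(a),0],[np.sin(a),-np.cos(a),0],[0,0,-1]])
    rv=cv2.Rodrigues(R.T@T)[0].ravel()
    print("t",round(st["time"],2),"pos",st["tool_pos"].round(4),"yaw",round(cy,2),"q",st["qpos"].round(2),"shift",d.round(1),"turn",rv.round(4),"F",np.round(st["contact_force"],1),"w",round(st["width"],3))
if __name__=="__main__": go(*map(float,sys.argv[1:]))
E
python3 go.py .48 -.25 .4 -84
```

```text
t 1.7 pos [0.3274 0.1874 0.4046] yaw 88.98 q [ 0.2  -0.43  1.8  -0.    1.77  0.21] shift [-434.6  160.4    4.7] turn [-1.000e-04 -2.500e-03  3.019e+00] F [ 0.9 -0.3 -0.6] w 0.497
```

>>> move_arm --rows '[0.5,-370,130,0,0,0,1.19,0.5,-370,130,0,0,0,1.19,0.5,-370,130,0,0,0,1.19,0.5,-370,130,0,0,0,1.19,0.5,-370,130,0,0,0,1.19,0.5,-370,130,0,0,0,1.19,0.5,-370,130,0,0,0,1.19,0.5,-370,130,0,0,0,1.19]'

```text
time: 2.5
tool_pos: [0.4531, -0.1851, 0.4032]
tcp_rot: [3.09, 0.564, 0.0]
contact_force: [1.0, 0.1, -0.2]
width: 0.506
grip_force: 0.0
```

```bash
python3 go.py .50 -.22 .33 -84
```

```text
t 2.5 pos [ 0.4531 -0.1851  0.4032] yaw 20.7 q [-0.64 -0.12  1.55 -0.    1.71  0.57] shift [31.5 49.3 73.2] turn [ 1.0000e-04 -3.0000e-04  1.8274e+00] F [ 1.   0.1 -0.2] w 0.506
```

>>> move_arm --rows '[0.5,42,107,60,0,0,1.19,0.5,42,107,60,0,0,1.19,0.5,42,107,60,0,0,1.19,0.5,42,107,60,0,0,1.19,0.5,42,107,60,0,0,1.19,0.5,42,107,60,0,0,1.19,0.5,42,107,60,0,0,1.19,0.5,42,107,60,0,0,1.19]'

```text
time: 3.3
tool_pos: [0.5306, -0.2671, 0.3432]
tcp_rot: [-2.877, 1.263, 0.0]
contact_force: [-0.4, -0.3, -0.4]
width: 0.499
grip_force: 0.0
```

>>> move_arm --rows '[0.5,0,0,40,0,0,0.637,0.5,0,0,40,0,0,0.637,0.5,0,0,40,0,0,0.637,0.5,0,0,40,0,0,0.637,0.5,0,0,40,0,0,0.637,0.5,0,0,40,0,0,0.637,0.5,0,0,40,0,0,0.637]'

```text
time: 4.0
tool_pos: [0.5306, -0.2671, 0.3033]
tcp_rot: [-2.344, 2.092, 0.0]
contact_force: [-0.0, -0.5, 0.1]
width: 0.498
grip_force: 0.0
```

```bash
python3 - <<'E'
from h import *
st=sensors.get_state(); s=snapshot("wrist"); M=w2c(s,st); C=np.linalg.inv(M)
print(st["tool_pos"],st["tcp_rot"],st["qpos"],C[:3,3])
np.savez("w1.npz",M=M); f=cv2.resize(s["frame"],(800,600),interpolation=3); cv2.imwrite("pics/w1.png",f)
for t in("fixture","gate_knob","plate_top","spray_bottle","push_fitting","tape_roll"):
    for r in recognise("wrist",t)[:3]:
        p=C[:3,:3]@r["point"]+C[:3,3]; print(t,round(r["conf"],2),p.round(4),(proj(s,M,p)*1.5625).round(0))
E
```

```text
[ 0.5306245  -0.26709361  0.30329174] [-2.34407905e+00  2.09160601e+00  6.62253112e-05] [-6.69567013e-01  1.70577547e-01  1.44601144e+00  1.55406610e-05
  1.52504499e+00  2.35831040e+00] [ 0.53975361 -0.34959061  0.45436052]
fixture 0.59 [ 0.5653 -0.2639  0.0242] [[359. 245.]]
gate_knob 0.73 [ 0.5166 -0.2388  0.037 ] [[410. 282.]]
plate_top 0.93 [ 0.5586 -0.1848  0.0332] [[357. 334.]]
plate_top 0.67 [ 0.3693 -0.3646  0.0111] [[597. 153.]]
plate_top 0.61 [0.3868 0.1229 0.0073] [[484. 588.]]
spray_bottle 0.58 [ 0.5779 -0.3881  0.1039] [[347.  80.]]
push_fitting 0.25 [ 0.5816 -0.3906  0.1069] [[341.  75.]]
tape_roll 0.59 [ 0.6961 -0.3207  0.0135] [[214. 161.]]
```

View pics/w1.png

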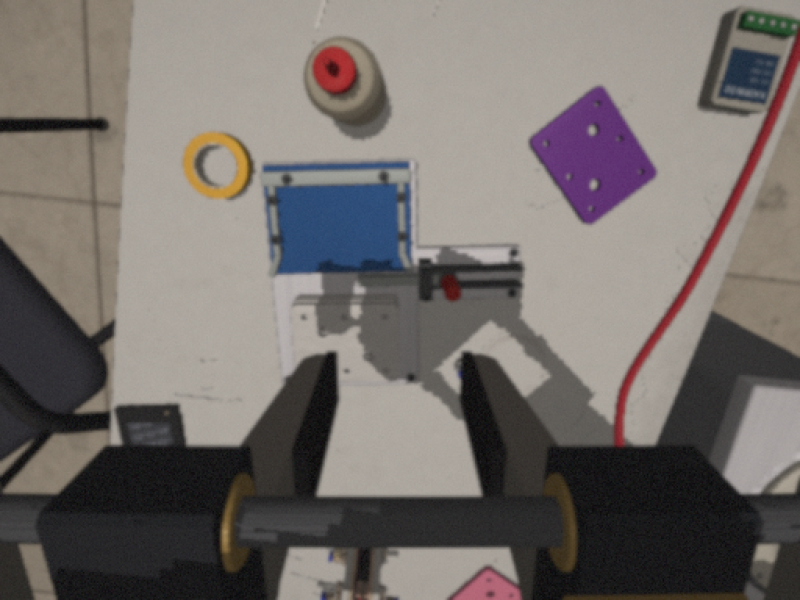

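```bash
python3 - <<'E'
from fit import *
s=snapshot("wrist");M=np.load("w1.npz")["M"]
L=[(62,-106,28),(-62,-106,28),(62,-12,28),(-62,-12,28)]
x,r=fit(s,M,L,np.array([(263,163),(411,161),(276,274),(413,271)])/1.5625); print("fix",x,r.round(1).tolist())
k=pix2plane(s,M,np.array([(456,295)])/1.5625,.078)[0];R=np.array([[np.cos(x[2]),-np.sin(x[2])],[np.sin(x[2]),np.cos(x[2])]])
print("knob",k,"local",(k[:2]-x[:2])@R)
a=cv2.resize(s["frame"][95:250,160:340],(700,603),interpolation=3)[:600]
def draw(x,P,col):
    R=np.array([[np.cos(x[2]),-np.sin(x[2])],[np.sin(x[2]),np.cos(x[2])]]);P=np.array(P)/1000.
    W=np.c_[P[:,:2]@R.T+x[:2],P[:,2]]; q=(proj(s,M,W)-[160,95])*3.89
    cv2.polylines(a,[np.int32(q)],True,col,1)
for x,col in((x,(0,255,0)),((.5755,-.2234,.117),(0,255,255))):
    draw(x,L[:2]+L[3:1:-1],col); draw(x,[(51,-89,36),(-51,-89,36)],col)
draw((.5665,-.1738,.0765),[(48,37.5,39),(48,-37.5,39),(-48,-37.5,39),(-48,37.5,39)],(0,0,255))
cv2.imwrite("pics/w1c.png",a)
E
```

```text
fix [ 0.57431556 -0.22719808  0.13666809] [[0.1, 0.8], [0.7, -0.4], [-1.4, -0.1], [0.5, -0.3]]
knob [ 0.48187826 -0.24355531  0.078     ] local [-0.09380392 -0.00361077]
```

View pics/w1c.png

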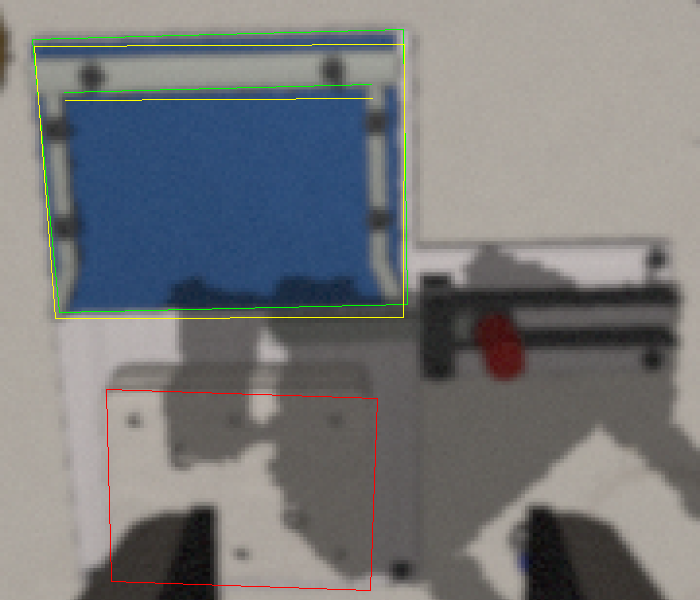

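>>> move_arm --rows '[0.5,-29,44,0,0,0,0,0.5,-29,44,50,0,0,0,0.5,-29,44,100,0,0,0,0.5,-29,44,150,0,0,0,0.5,-29,44,150,0,0,0]'

```text
time: 4.9
tool_pos: [0.4792, -0.2397, 0.1462]
tcp_rot: [2.342, -2.093, -0.023]
contact_force: [-0.4, 0.8, -0.7]
width: 0.499
grip_force: 0.0
```

```bash
python3 - <<'E'
from h import *
st=sensors.get_state(); s=snapshot("wrist"); M=w2c(s,st); C=np.linalg.inv(M)
np.savez("w2.npz",M=M); cv2.imwrite("pics/w2.png",cv2.resize(s["frame"],(800,600),interpolation=3))
print((proj(s,M,[[.4835,-.243,.078],[.4835,-.243,.039]])*1.5625).round(0))
for r in recognise("wrist","gate_knob"):print(r["conf"],C[:3,:3]@r["point"]+C[:3,3])
E
python3 go.py .4835 -.243 .068 -83
```

```text
[[388. 322.]
 [389. 297.]]
0.52 [ 0.57678236 -0.19278301  0.03367703]
t 5.0 pos [ 0.4837 -0.2433  0.1539] yaw -83.54 q [-0.69  0.15  1.77 -0.    1.22  2.34] shift [-0.2  0.1 85.9] turn [ 0.0005  0.0005 -0.0095] F [ 1.2 -0.1  0.3] w 0.501
```

View pics/w2.png

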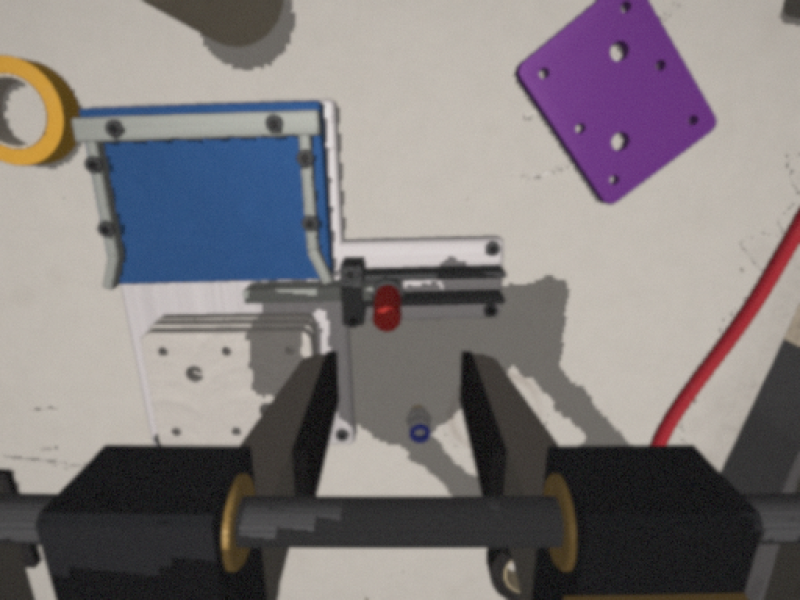

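>>> move_arm --rows '[0.5,0,0,43,0,0,0,0.5,0,0,86,0,0,0,0.5,0,0,86,0,0,0,0,0,0,86,0,0,0,0,0,0,86,0,0,0,0,0,0,86,0,0,0,0,0,0,86,0,0,0]' --newtons 20

```text
time: 5.7
tool_pos: [0.4848, -0.2442, 0.0694]
tcp_rot: [-2.343, 2.093, -0.006]
contact_force: [-0.6, 0.7, 0.1]
width: 0.175
grip_force: 0.0
```

```bash
python3 - <<'E'
from fit import *
s=snapshot("wrist");M=np.load("w2.npz")["M"]
L=[(62,-106,28),(-62,-106,28),(51,-89,36),(-51,-89,36),(58,-12,36),(-58,-12,36)]
x,r=fit(s,M,L,np.array([(76,110),(322,101),(104,143),(300,135),(120,285),(323,277)])/1.5625); print("fix",x,r.round(1).tolist())
R=np.array([[np.cos(x[2]),-np.sin(x[2])],[np.sin(x[2]),np.cos(x[2])]])
k=pix2plane(s,M,np.array([(387,320)])/1.5625,.078)[0]
print("knob",k,"local",(k[:2]-x[:2])@R)
p=pix2plane(s,M,np.array([(145,333),(312,329)])/1.5625,.039);print("plate front corners",(p[:,:2]-x[:2])@R)
f=pix2plane(s,M,np.array([(419,433)])/1.5625,.029);print("fitting",f,(f[:,:2]-x[:2])@R)
E
python3 go.py .4835 -.243 .068 -83
```

```text
fix [ 0.57357524 -0.22698665  0.1474466 ] [[2.6, -0.9], [0.2, -2.2], [-3.1, -0.4], [0.5, -1.0], [-2.6, 2.8], [2.4, 2.9]]
knob [ 0.48417677 -0.24408457  0.078     ] local [-0.09094035 -0.0037786 ]
plate front corners [[ 0.0451228   0.01292653]
 [-0.04813657  0.0140993 ]]
fitting [[ 0.45538103 -0.15435484  0.029     ]] [[-0.10624118  0.08920797]]
t 5.75 pos [ 0.4847 -0.244   0.069 ] yaw -83.55 q [-0.69  0.26  1.82 -0.    1.05  2.34] shift [-1.2  1.   1. ] turn [-0.0022 -0.0023 -0.0096] F [-0.5 -0.5  6.8] w 0.147
```

>>> move_arm --rows '[0,0,0,0,0,0,0,0,0,0,0,0,0,0,0,0,10,0,0,0,0,0,0,20,0,0,0,0,0,0,30,0,0,0,0,0,0.5,40,0,0,0,0,0,0.5,40,0,0,0,0]'

```text
time: 6.45
tool_pos: [0.4437, -0.2496, 0.069]
tcp_rot: [2.342, -2.093, 0.005]
contact_force: [-1.7, -1.4, 9.6]
width: 0.144
grip_force: 20.0
```

>>> move_arm --rows '[0,0,4,0,0,0,0,0,0,7,0,0,0,0,0,0,10,0,0,0,0,0,0,10,0,0,0,0]'

```text
time: 6.85
tool_pos: [0.4404, -0.2501, 0.0692]
tcp_rot: [-2.333, 2.091, -0.024]
contact_force: [26.7, 2.6, -8.7]
width: 0.148
grip_force: 20.0
```

>>> move_arm --rows '[0,0,7,0,0,0,0,0.5,0,7,0,0,0,0,0.5,0,7,0,0,0,0,0.5,0,7,0,0,0,0,0.5,0,7,-50,0,0,0,0.5,0,7,-100,0,0,0,0.5,0,7,-140,0,0,0,0.5,0,7,-140,0,0,0]'

```text
time: 7.65
tool_pos: [0.4289, -0.2526, 0.2134]
tcp_rot: [2.342, -2.092, 0.017]
contact_force: [1.1, -0.2, 0.7]
width: 0.503
grip_force: 0.0
```

```bash
python3 go.py .5584 -.118 .21 -82.3
```

```text
t 7.65 pos [ 0.4289 -0.2526  0.2134] yaw -83.56 q [-0.78 -0.04  1.84 -0.    1.33  2.25] shift [-119.2 -143.7    3.3] turn [-0.0062 -0.0087 -0.0219] F [ 1.1 -0.2  0.7] w 0.503
```

>>> move_arm --rows '[0.5,-119,-144,0,0,0,-0.022,0.5,-119,-144,0,0,0,-0.022,0.5,-119,-144,0,0,0,-0.022,0.5,-119,-144,0,0,0,-0.022,0.5,-119,-144,0,0,0,-0.022,0.5,-119,-144,0,0,0,-0.022]'

```text
time: 8.25
tool_pos: [0.5557, -0.1152, 0.2056]
tcp_rot: [2.366, -2.064, -0.005]
contact_force: [-0.3, -0.7, 0.2]
width: 0.499
grip_force: 0.0
```

```bash
python3 - <<'E'
from h import *
st=sensors.get_state(); s=snapshot("wrist"); M=w2c(s,st); C=np.linalg.inv(M)
np.savez("w3.npz",M=M); a=cv2.resize(s["frame"],(800,600),interpolation=3)
def draw(x,P,col):
    R=np.array([[np.cos(x[2]),-np.sin(x[2])],[np.sin(x[2]),np.cos(x[2])]]);P=np.array(P)/1000.
    W=np.c_[P[:,:2]@R.T+x[:2],P[:,2]]; cv2.polylines(a,[np.int32(proj(s,M,W)*1.5625)],True,col,1)
draw((.5755,-.2268,.135),[(62,-12,28),(-62,-12,28),(-62,-106,28),(62,-106,28)],(0,255,0))
draw((.5755,-.2268,.135),[(51,-89,36),(-51,-89,36)],(0,255,0))
draw((.5665,-.1738,.0765),[(48,37.5,39),(48,-37.5,39),(-48,-37.5,39),(-48,37.5,39)],(0,0,255))
cv2.imwrite("pics/w3.png",a)
E
python3 go.py .5584 -.118 .0515 -82.3
```

```text
t 8.3 pos [ 0.5555 -0.116   0.206 ] yaw -82.29 q [-0.42  0.16  1.65 -0.    1.33  2.59] shift [  2.5  -3.  154.5] turn [0.0028 0.0008 0.0001] F [ 0.1 -0.5 -1.1] w 0.497
```

View pics/w3.png

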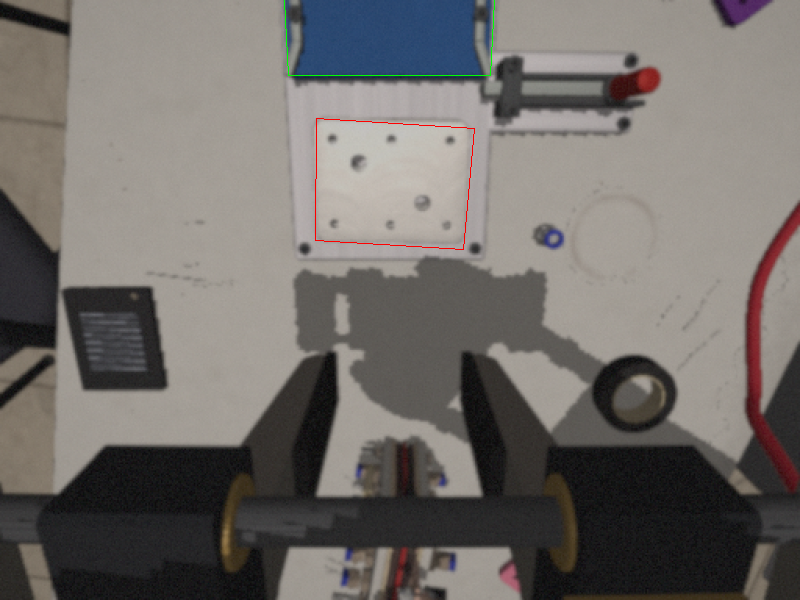

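```bash
python3 - <<'E'
from fit import *
s=snapshot("wrist");M=np.load("w3.npz")["M"];f=(.5755,-.2268,.135)
g=cv2.cvtColor(s["frame"],cv2.COLOR_BGR2GRAY); x,y,w,h=195,65,115,105
cv2.imwrite("pics/w3c.png",cv2.createCLAHE(4,(2,2)).apply(cv2.resize(g[y:y+h,x:x+w],None,fx=5.5,fy=5.5,interpolation=3)))
L=[(48,37.5,39),(48,-37.5,39),(-48,-37.5,39),(-48,37.5,39)]
p,r=fit(s,M,L,np.array([(317,242),(317,121),(470,121),(467,246)])/1.5625); c,n=np.cos(f[2]),np.sin(f[2]);R=np.array([[c,-n],[n,c]])
print(p,r.round(1).tolist(),"local",(p[:2]-f[:2])@R,p[2]-f[2])
E
```

```text
[ 0.56661486 -0.17491756  0.12188517] [[0.7, 0.4], [-1.8, -0.5], [1.7, 1.0], [-0.5, -0.9]] local [-0.00182143  0.05260624] -0.013114832307439733
```

View pics/w3c.png

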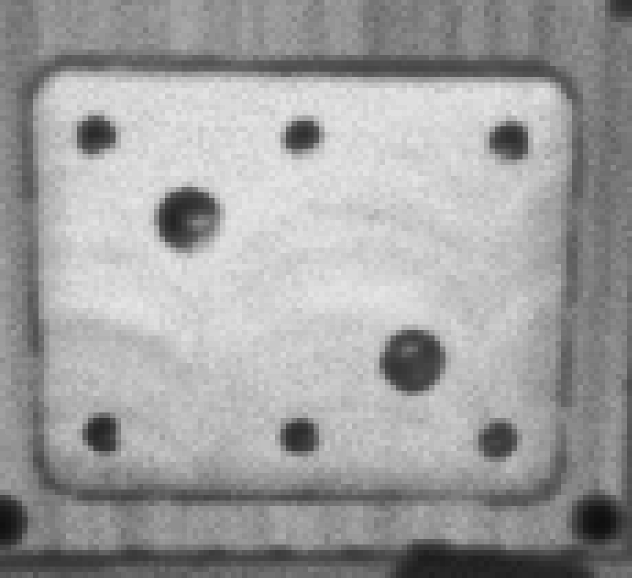

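>>> move_arm --rows '[0.5,0,-4,50,0,0,0,0.5,0,-4,100,0,0,0,0.5,0,-4,140,0,0,0,0.5,0,-4,150,0,0,0,0.5,0,-4,154,0,0,0,0.5,0,-4,154,0,0,0,0.5,0,-4,154,0,0,0]'

```text
time: 9.05
tool_pos: [0.5625, -0.1163, 0.056]
tcp_rot: [-2.364, 2.067, -0.007]
contact_force: [1.3, -0.4, -0.2]
width: 0.499
grip_force: 0.0
```

```bash
cat > loc.py <<'E'
from h import *
f=(.5755,-.2268,.135);c,n=np.cos(f[2]),np.sin(f[2]);R=np.array([[c,-n],[n,c]])
P=[]
for i in range(3):
    st=sensors.get_state();P.append(np.r_[(st["tool_pos"][:2]-f[:2])@R,st["tool_pos"][2]])
T=cv2.Rodrigues(np.array(st["tcp_rot"],float))[0]
print(st["time"],"local",np.mean(P,0).round(4),"yaw",np.degrees(np.arctan2(T[1,0],T[0,0])).round(2),"tilt",T[2].round(4),"F",np.round(R.T@st["contact_force"][:2],1),np.round(st["contact_force"][2],1),"w",round(st["width"],3))
E
python3 loc.py
```

```text
9.05 local [0.002  0.1113 0.056 ] yaw -82.31 tilt [ 0.0025 -0.0039 -1.    ] F [ 1.3 -0.5] -0.2 w 0.499
```

>>> move_arm --rows '[0.5,0,0,0,0,0,0]'

```text
time: 9.15
tool_pos: [0.5623, -0.1159, 0.0556]
tcp_rot: [-2.365, 2.066, -0.006]
contact_force: [-0.3, 0.0, 0.5]
width: 0.501
grip_force: 0.0
```

```bash
python3 loc.py; python3 - <<'E'
from h import *
for i in range(3):
    s=snapshot("wrist"); print(sensors.get_state()["tool_pos"].round(4), sensors.get_state()["qpos"].round(4))
E
```

```text
9.15 local [0.0018 0.1117 0.0556] yaw -82.29 tilt [ 0.0021 -0.0034 -1.    ] F [-0.3  0.1] 0.5 w 0.501
[ 0.562  -0.1157  0.0552] [-4.1360e-01  3.5620e-01  1.7383e+00 -1.0000e-04  1.0437e+00  2.5934e+00]
[ 0.5617 -0.1155  0.0548] [-0.4135  0.3566  1.7387 -0.      1.0437  2.5934]
[ 0.5614 -0.1154  0.0544] [-0.4135  0.357   1.7392 -0.      1.0436  2.5934]
```

>>> move_arm --rows '[0.5,0,0,0,0,0,0,0.5,0,0,0,0,0,0,0.5,0,0,0,0,0,0,0.5,0,0,0,0,0,0,0.5,0,0,0,0,0,0]'

```text
time: 9.8
tool_pos: [0.5607, -0.1151, 0.0532]
tcp_rot: [2.366, -2.067, -0.0]
contact_force: [-0.3, 0.0, -0.6]
width: 0.504
grip_force: 0.0
```

```bash
python3 loc.py
```

```text
9.8 local [0.0004 0.1126 0.0532] yaw -82.29 tilt [-1.e-04  1.e-04 -1.e+00] F [-0.3  0.1] -0.6 w 0.504
```

>>> move_arm --rows '[0.5,6,0,0,0,0,0,0.5,12,0,0,0,0,0,0.5,18,0,0,0,0,0,0.5,25,0,0,0,0,0,0.5,32,0,0,0,0,0,0.5,40,0,0,0,0,0,0.5,40,0,0,0,0,0]'

```text
time: 10.5
tool_pos: [0.5664, -0.1563, 0.0534]
tcp_rot: [2.364, -2.068, 0.002]
contact_force: [1.4, -0.4, 0.4]
width: 0.499
grip_force: 0.0
```

```bash
python3 - <<'E'
from h import *
st=sensors.get_state(); s=snapshot("wrist"); 
b=snapshot("top"); a=cv2.resize(s["frame"],(560,420),interpolation=3); b=cv2.resize(b["frame"][140:215,220:320],(560,420),interpolation=3)[60:240]
cv2.imwrite("pics/w4.png",np.vstack([a,b]))
E
python3 loc.py
```

```text
10.6 local [0.0004 0.0721 0.0533] yaw -82.32 tilt [ 4.e-04 -1.e-04 -1.e+00] F [-0.2  0.6] 0.9 w 0.499
```

View pics/w4.png

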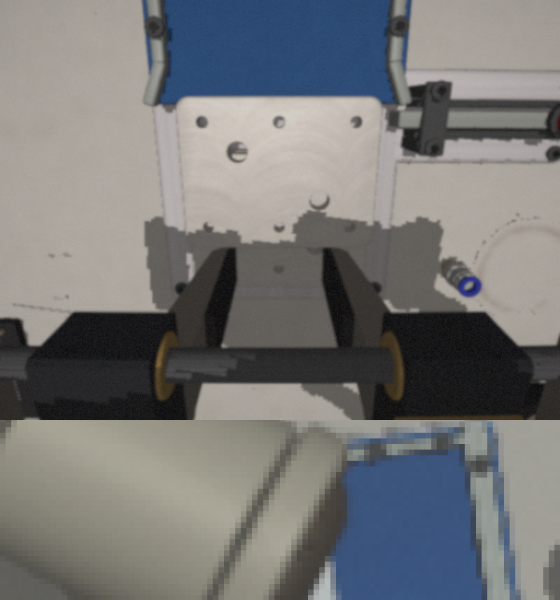

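>>> move_arm --rows '[0.5,8,0,0,0,0,0,0.5,17,0,0,0,0,0,0.5,26,0,0,0,0,0,0.5,35,0,0,0,0,0,0.5,44,0,0,0,0,0,0.5,53,0,0.5,0,0,0,0.5,60,0,1,0,0,0,0.5,66,0,1,0,0,0]'

```text
time: 11.4
tool_pos: [0.5751, -0.2208, 0.0523]
tcp_rot: [-2.365, 2.067, 0.0]
contact_force: [-0.8, 2.9, 0.5]
width: 0.501
grip_force: 1.0
```

>>> move_arm --rows '[0.5,2,0,0,0,0,0,0.5,4,0,0,0,0,0,0.5,6,0,0,0,0,0,0.5,7,0,0,0,0,0]'

```text
time: 11.8
tool_pos: [0.576, -0.2271, 0.0523]
tcp_rot: [2.366, -2.067, -0.0]
contact_force: [-0.6, 2.8, 2.0]
width: 0.501
grip_force: 1.1
```

```bash
python3 loc.py
```

```text
11.8 local [ 0.0004 -0.0003  0.0523] yaw -82.27 tilt [-0.  0. -1.] F [-0.2  2.8] 2.0 w 0.501
```

Still sliding (≈3 N friction); push on gently until the force rises at the stop.

>>> move_arm --rows '[0.5,1.5,0,0,0,0,0,0.5,3,0,0,0,0,0,0.5,4,0,0,0,0,0,0.5,4,0,0,0,0,0]'

```text
time: 12.2
tool_pos: [0.5763, -0.23, 0.0523]
tcp_rot: [-2.365, 2.066, 0.003]
contact_force: [-1.4, 6.0, 4.3]
width: 0.496
grip_force: 3.0
```

>>> move_arm --rows '[0.5,1,0,0,0,0,0,0.5,2,0,0,0,0,0,0.5,2,0,0,0,0,0]'

```text
time: 12.5
tool_pos: [0.5763, -0.2302, 0.0522]
tcp_rot: [-2.364, 2.065, 0.008]
contact_force: [-2.5, 12.5, 7.6]
width: 0.499
grip_force: 5.6
```

```bash
python3 loc.py; python3 - <<'E'
from h import *
st=sensors.get_state(); s=snapshot("wrist"); np.savez("w5.npz",M=w2c(s,st))
cv2.imwrite("pics/w5.png",cv2.resize(s["frame"][:300],(800,469),interpolation=3))
E
```

```text
12.5 local [ 0.0004 -0.0035  0.0522] yaw -82.29 tilt [-0.0056  0.0011 -1.    ] F [-0.8 12.7] 7.6 w 0.499
```

View pics/w5.png

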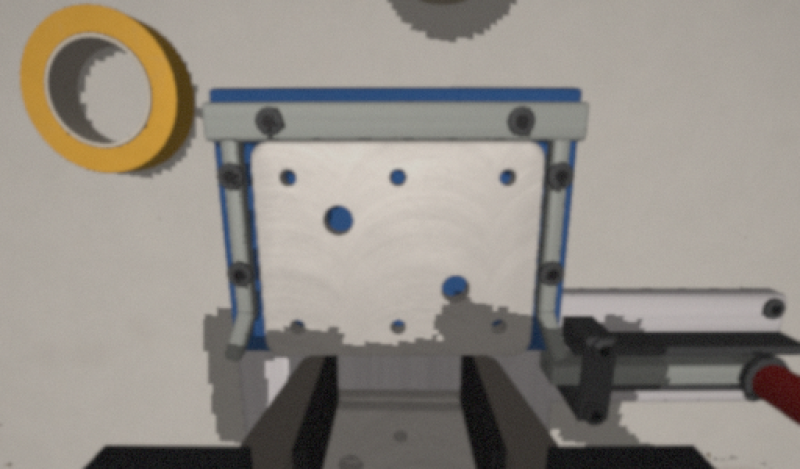

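>>> move_arm --rows '[0.5,-10,0,0,0,0,0,0.5,-18,0,0,0,0,0,0.5,-18,0,-40,0,0,0,0.5,-18,0,-90,0,0,0,0.5,-18,0,-110,0,0,0,0.5,-18,0,-110,0,0,0]'

```text
time: 13.15
tool_pos: [0.5767, -0.2168, 0.167]
tcp_rot: [-2.365, 2.066, -0.014]
contact_force: [1.0, 0.3, -0.3]
width: 0.501
grip_force: 0.0
```

```bash
python3 go.py .4395 -.2503 .068 -82.3
python3 - <<'E'
from h import *
st=sensors.get_state(); s=snapshot("wrist"); np.savez("w6.npz",M=w2c(s,st)); M=w2c(s,st)
print((proj(s,M,[[.4395,-.2503,.078]])*1.5625).round(0))
cv2.imwrite("pics/w6.png",cv2.resize(s["frame"],(800,600),interpolation=3))
E
```

```text
t 13.15 pos [ 0.5767 -0.2168  0.167 ] yaw -82.28 q [-0.56  0.31  1.55 -0.    1.27  2.45] shift [ 14.1 141.1  98.1] turn [-0.0066 -0.0064  0.0003] F [ 1.   0.3 -0.3] w 0.501
[[677. 291.]]
```

View pics/w6.png

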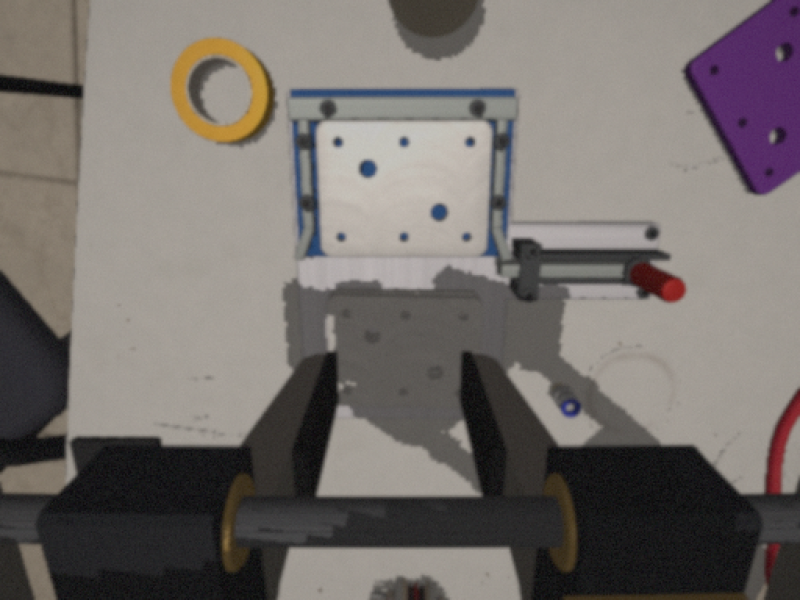

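>>> move_arm --rows '[0.5,14,50,0,0,0,0,0.5,14,100,0,0,0,0,0.5,14,140,0,0,0,0,0.5,14,140,20,0,0,0,0.5,14,140,60,0,0,0,0.5,14,140,94,0,0,0,0.5,14,140,94,0,0,0,0.5,14,140,94,0,0,0]'

```text
time: 14.0
tool_pos: [0.4364, -0.247, 0.0671]
tcp_rot: [2.366, -2.067, -0.005]
contact_force: [0.4, -0.3, -0.4]
width: 0.499
grip_force: 0.0
```

>>> move_arm --rows '[0,0,0,0,0,0,0,0,0,0,0,0,0,0,0,0,0,0,0,0,0,0,0,0,0,0,0,0,0,0,0,0,0,0,0,0,0,0,0,0,0,0]' --newtons 15

```text
time: 14.6
tool_pos: [0.4404, -0.2482, 0.0694]
tcp_rot: [-2.362, 2.066, -0.01]
contact_force: [10.3, 1.4, -3.8]
width: 0.146
grip_force: 15.0
```

```bash
python3 loc.py
```

```text
14.6 local [-0.1367 -0.003   0.0694] yaw -82.34 tilt [ 0.0024 -0.007  -1.    ] F [10.4  0. ] -3.8 w 0.146
```

>>> move_arm --rows '[0,0,-10,0,0,0,0,0,0,-20,0,0,0,0,0,0,-30,0,0,0,0,0,0,-40,0,0,0,0,0,0,-47,0,0,0,0,0,0,-50,0,0,0,0,0,0,-50,0,0,0,0]'

```text
time: 15.3
tool_pos: [0.4884, -0.2416, 0.0693]
tcp_rot: [-2.366, 2.066, -0.003]
contact_force: [1.1, 0.4, 3.8]
width: 0.144
grip_force: 15.0
```

```bash
python3 loc.py
```

```text
15.3 local [-0.0882 -0.0029  0.0693] yaw -82.26 tilt [ 0.0013 -0.0013 -1.    ] F [1.1 0.2] 3.8 w 0.144
```

>>> move_arm --rows '[0,0,-2,0,0,0,0,0,0,-4,0,0,0,0,0,0,-4,0,0,0,0]'

```text
time: 15.6
tool_pos: [0.4903, -0.2413, 0.0692]
tcp_rot: [2.365, -2.064, -0.003]
contact_force: [-7.7, -0.8, 10.3]
width: 0.148
grip_force: 15.0
```

```bash
python3 loc.py
```

```text
15.6 local [-0.0864 -0.0029  0.0692] yaw -82.24 tilt [ 6.0e-04  3.3e-03 -1.0e+00] F [-7.7  0.3] 10.3 w 0.148
```

>>> move_arm --rows '[0.5,0,0,0,0,0,0,0.5,0,0,0,0,0,0,0.5,0,0,0,0,0,0,0.5,0,0,0,0,0,0,0.5,0,0,-40,0,0,0,0.5,0,0,-90,0,0,0,0.5,0,0,-140,0,0,0,0.5,0,0,-140,0,0,0]'

```text
time: 16.4
tool_pos: [0.4947, -0.2435, 0.2167]
tcp_rot: [-2.365, 2.066, -0.024]
contact_force: [0.6, -0.1, 0.9]
width: 0.5
grip_force: 0.0
```

```bash
python3 loc.py; python3 - <<'E'
from h import *
st=sensors.get_state(); s=snapshot("wrist"); M=w2c(s,st)
f=(.5755,-.2268,.135);R=np.array([[np.cos(f[2]),-np.sin(f[2])],[np.sin(f[2]),np.cos(f[2])]])
a=cv2.resize(s["frame"],(800,600),interpolation=3)
def draw(P,col):
    P=np.array(P)/1000.; W=np.c_[P[:,:2]@R.T+f[:2],P[:,2]]; cv2.polylines(a,[np.int32(proj(s,M,W)*1.5625)],True,col,1)
draw([(-8,-9,35),(-8,-1,35)],(0,255,0)); draw([(-88,-5,78),(-88,-5,39)],(0,255,0)); draw([(48,-14,37),(-48,-14,37),(-48,-89,37),(48,-89,37)],(0,255,255))
cv2.imwrite("pics/w7.png",a)
E
```

```text
16.4 local [-0.0823 -0.0056  0.2167] yaw -82.28 tilt [ 0.0109 -0.0105 -0.9999] F [ 0.6 -0.1] 0.9 w 0.5
```

View pics/w7.png

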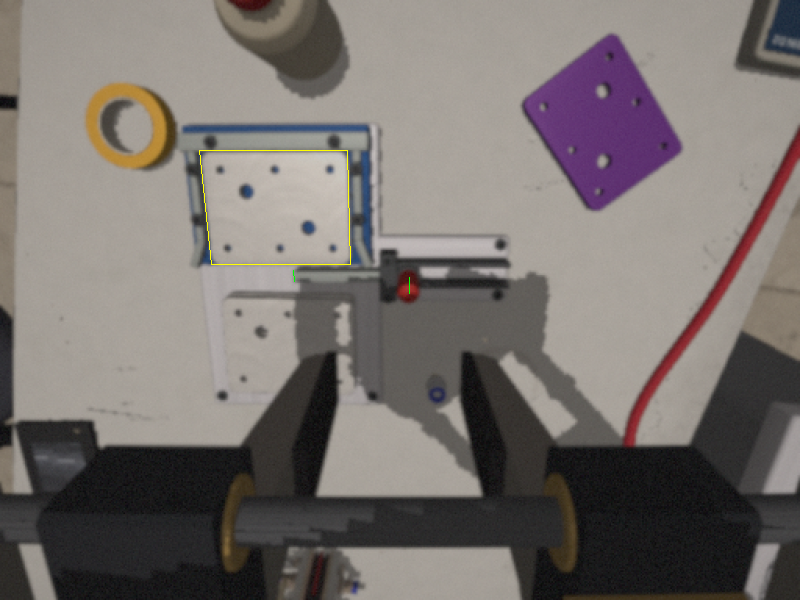

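The bar tip at (296,274) and the knob at (408,288) both match the shut position. The plate fills the predicted home outline, and the robot touches nothing.

```bash
python3 -c "
from cell import arm; print(arm.close_job())"
```

```text
the job is handed in; nothing more can be done
None
```

I pulled the gate open, slid the top plate home against the end stop and shut the gate behind it; the last wrist picture agrees, and the job was handed in at about 16.5 s, but hand-in returned no verdict.

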